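# Bring the cover over a membrane test cell

### The job

Get the membrane test cell ready for me: lay the large perforated support plate flat in the shallow seat in the top of the cell's base, setting it down and not dropping it. Then pick up the cover by its square block and hold it level about 15 mm above the top of the base, without it ever touching the base or the support plate, with its four corner holes in line over the four threaded holes (either way round), so that I can slip the membrane in and start the bolts; your program finishes while still holding the cover there. Leave the other things on the bench where they are.

Things in the scene. Friction and masses are not known exactly. Their poses are not given: they have to be found in the camera images.
- cell: base of the membrane test cell: aluminium block 130 mm long (its x), 96 mm wide (its y), 40 mm high, fixed on the bench, turned up to 0.4 rad; origin at the centre of its underside, z up. In its top is a rectangular seat 97 (along x) x 51 mm, 4 mm deep, with drain grooves. A hose tail sticks out 30 mm from the +x end, 18 mm above the bench
- cell_top (a point): centre of the base's top face, 40 mm above the bench, over the middle of the seat; axes as the base
- thread0 (a point): mouth of the M8 threaded hole (8 mm wide) at the base's corner x +53, y +37 mm from the centre, in the top face
- thread1 (a point): the same at x +53, y -37 mm
- thread2 (a point): the same at x -53, y -37 mm
- thread3 (a point): the same at x -53, y +37 mm
- support_mid (a point): centre (half-way up) of the large support plate: loose flat steel plate with rows of dark perforations, 92 (its x) x 46 (its y) x 8 mm thick, about 0.16 kg, lying on the bench to one side of the base; z up. It is 5 mm shorter and narrower than the seat, goes in either way round, and when seated stands 4 mm proud (this point level with the base's top face)
- cover_block (a point): centre of the square grip block on the loose cover: 32 x 32 mm, 28 mm high, sides along the cover's x and y, standing on the middle of the cover's top, with an 8 mm high round plug 19 mm wide on top of it. This point is 26 mm above the cover's underside, 14 mm above the plate's upper face; z up
- hole0 (a point): lower mouth, level with the cover's underside, of the 12 mm plain through hole at the cover's corner x +53, y +37 mm from its centre
- hole1 (a point): the same at x +53, y -37 mm
- hole2 (a point): the same at x -53, y -37 mm
- hole3 (a point): the same at x -53, y +37 mm
- support: the large support plate; origin at the centre of its underside
- cover: the cover: aluminium plate 130 mm (its x) x 96 mm (its y) x 12 mm thick, about 0.42 kg, lying on the bench to the other side of the base, block up; a shallow pocket underneath clears the support plate. Origin at the centre of its underside
- spare: bystander: a smaller perforated plate, 48 x 30 x 8 mm, of another cell, lying near the robot
- hexkey: bystander: bent hex key, about 110 mm long and 6 mm thick, lying to the left of the base
- beaker: bystander: glass beaker 68 mm wide, 88 mm high, towards the far right
- bottle: bystander: glass bottle with a blue cap, 56 mm wide, 105 mm high, towards the far left
- jar: bystander: white jar 68 mm wide, 85 mm high, behind the base to the right
Things that resemble listed ones, but are neither listed nor needed, are in the scene too. Leave any red or turquoise look-alike of the support alone.

How it is judged:
On the way:
1. the support plate lies flat in its seat, let go (z of support_mid in the frame of cell_top between -0.0015 and 0.0015 m and horizontal distance between support_mid and cell_top below 0.006 m and angle between support's own z axis and vertical below 0.03 rad and contact force between support and the fingers below 0.05 N and linear speed of support below 0.02 m/s), for 0.2 s.
At the end, for the whole second after the job is handed in: Support plate flat in its seat (1.5 mm, 0.03 rad), untouched; cover held still by the fingers, level to 0.07 rad, underside 8 to 25 mm above the base's top, touching neither base nor support plate, every hole within 3.5 mm sideways of the threaded hole below it, either way round (z of support_mid in the frame of cell_top between -0.0015 and 0.0015 m and horizontal distance between support_mid and cell_top below 0.006 m and angle between support's own z axis and vertical below 0.03 rad and ((horizontal distance between hole0 and thread0 below 0.0035 m and horizontal distance between hole1 and thread1 below 0.0035 m and horizontal distance between hole2 and thread2 below 0.0035 m and horizontal distance between hole3 and thread3 below 0.0035 m) or (horizontal distance between hole0 and thread2 below 0.0035 m and horizontal distance between hole1 and thread3 below 0.0035 m and horizontal distance between hole2 and thread0 below 0.0035 m and horizontal distance between hole3 and thread1 below 0.0035 m)) and z of cover_block in the frame of cell_top between 0.034 and 0.051 m and angle between cover's own z axis and vertical below 0.07 rad and linear speed of cover below 0.02 m/s and contact force between cover and the fingers above 1 N and contact force between support and the fingers below 0.05 N and contact force between cover and cell below 0.05 N and contact force between cover and support below 0.05 N); the arm keeps its last pose, push and grip.
It fails at once if the support plate is dropped onto the base (let go more than about 13 mm above its seat) (contact force between support and the fingers below 0.01 N and horizontal distance between support_mid and cell_top below 0.08 m and z of support_mid in the frame of cell_top above 0.013 m and contact force between support and cell below 0.01 N).
It fails at once if the cover touches the base or the support plate (more than 0.5 N) (contact force between cover and cell above 0.5 N or contact force between cover and support above 0.5 N).
It fails at once if another thing on the bench is moved more than 20 mm or knocked over (distance of any of spare, hexkey, beaker, bottle, jar from where it was at the start of the episode above 0.02 m or angle between any of beaker, bottle, jar's own z axis and vertical above 0.5 rad).
It also fails if it takes over 53 s, if anything falls off the work surface, if the arm or the gripper's body presses on something with over 40 N, if the wrist force passes 120 N, or if a joint passes its speed limit or range.

### The arm

A 6-joint arm with a two-finger parallel gripper is mounted at the origin on the work surface. World frame = base frame: x ahead of the robot, y to its left, z up, the work surface at z = 0. Lengths are in m, angles in rad, forces in N, time in s.
With the tool pointing down it reaches from about 0.275 to 0.775 m from the base axis. Payload 14.6 kg.
Tool frame: the origin (TCP) lies on the centre line of the jaws, within the pads' length; the fingertips stand 19 mm ahead of it and the grasp point (between the pads) is the TCP; y points along the fingers, z is the direction in which the jaws open and shut, and the axes are right-handed (so a half turn about y gives the same grasp; the last joint's range is limited). The gripper opens to 85 mm and grips with 20 to 120 N. Pads are 22 mm wide; open, the fingers measure 114 mm over their backs; the gripper's body (76 mm by 85 mm) begins 54 mm behind the grasp point. The pads swing forward as they close: fully open they stand 13 mm farther back than shut.
Start: joints at [1.14, 0.263, -0.048, 1.259, 0, 1.415], TCP at [0.143, 0.505, 0.25] pointing down, gripper open.
Joint ranges: [-2.65, 2.65], [-0.89, 1.7], [-1.18, 1.37], [-2.13, 2.11], [-1.35, 1.29], [-3.14, 3.14]. Speed limits (rad/s): [1.89, 1.89, 2.57, 2.79, 3.14, 3.14].

### API

Orientations are given as a unit quaternion [x, y, z, w].
In Python, from workcell import ctrl, fingers, ik, grab_frame, order, status gives the robot as it stands. Calls block until the motion is done:
- ctrl.reach(position, orientation): joint-space move of the TCP to a pose.
- ctrl.move_straight(position, ori=None, velocity=0.15): straight line of the TCP; ori=None keeps the orientation; velocity is the mean speed in m/s.
- ctrl.set_joints(angles): joint-space move.
- fingers.move_gripper(opening, squeeze=None): opening from 0.0 (shut) to 1.0 (fully open); squeeze is the grip in N (None keeps the last); returns when the fingers have stopped.
- ctrl.pause(seconds).
- ik(position, orientation): joint angles nearest the present ones, or None.
- grab_frame(name): name is "scene" or "top" or "wrist"; returns a dict with "img" (420x560x3 uint8, red, green, blue), "z_map" (420x560 float32, m along the optical axis (not along the pixel's ray), 0 where there is no reading), "mtx" (3x3 intrinsics, pixels), "k1" (the pictures are not rectified: a ray, as slopes to the right and down, at radius r is drawn at 1 + k1 r^2 times it, then the intrinsics apply), "R" (3x3) and "t" (3): a world point X has camera coordinates R X + t; the wrist camera has in their place "mount" (4x4, takes a point from camera to tool coordinates, whose origin is the TCP and whose axes are the tool frame's). Camera axes: x right, y down, z forward; pixel columns grow to the right and rows downward; lengths in m; the calibration is good to about 2 mm. A picture is of the moment at which its call begins: read the wrist's pose just before it.
A pose or a line that the arm cannot do raises ctrl.MotionError and nothing moves.
- order.sign_off(): hands the job in, once; it reports no verdict.
Readings, each from a call of its own:
- status.get_t(): time.
- status.get_joint_pos(): joint angles.
- status.get_qvel(): joint speeds.
- status.get_effort(): joint torques, N m.
- status.get_tool_pos(): TCP position.
- status.get_tcp_rot(): TCP orientation.
- status.get_force(): force on the tool from outside, world axes, zero at the start.
- status.get_ft_torque(): the same for the moment, N m.
- status.get_width(): opening from 0.0 (shut) to 1.0 (fully open).
Only numpy, scipy, OpenCV 4.12 (cv2) and the standard library are available. Lean on these libraries where they do the work, as an engineer would, in place of code of your own. Each camera call takes 0.05 s, during which the arm holds its last target.

## Working session

There is one attempt and no reset: what is moved stays moved. The work goes in short steps, each a Python script; the robot and the scene stay as the last script left them, time stands still between calls to the robot, and variables do not carry over. Pictures are saved under pics/ and viewed, and the job is handed in when it is done.

```bash
ls; mkdir -p pics
python3 - <<'E'
from workcell import ctrl, fingers, ik, grab_frame, order, status
import cv2,numpy as np
for n in ["scene","top"]:
    f=grab_frame(n); cv2.imwrite(f"pics/{n}0.png",f["img"][:,:,::-1]); np.savez(f"{n}0.npz",**f)
    print(n,f["mtx"],f["k1"],f["R"],f["t"])
print(status.get_t(),status.get_tool_pos(),status.get_tcp_rot())
E
```

```text
pics
scene [[382.03703167   0.         282.23212259]
 [  0.         382.03703167 207.97785743]
 [  0.           0.           1.        ]] -0.012450283790565139 [[ 0.60933857  0.79284052 -0.01050823]
 [ 0.66456836 -0.51789394 -0.53864159]
 [-0.43249903  0.32123165 -0.84246948]] [-0.35517049 -0.3097224   1.13544252]
top [[408.99456966   0.         281.61513278]
 [  0.         408.99456966 209.90031703]
 [  0.           0.           1.        ]] -0.062089323108095666 [[ 0.0097602  -0.99992034 -0.00800269]
 [-0.9900112  -0.00853717 -0.14073003]
 [ 0.1406505   0.00929631 -0.99001566]] [0.01573741 0.58024653 1.09913236]
0.1 [0.14286443 0.50495144 0.24986224] [ 0.70073064 -0.0972763   0.09710757 -0.70006   ]
```

View pics/scene0.png

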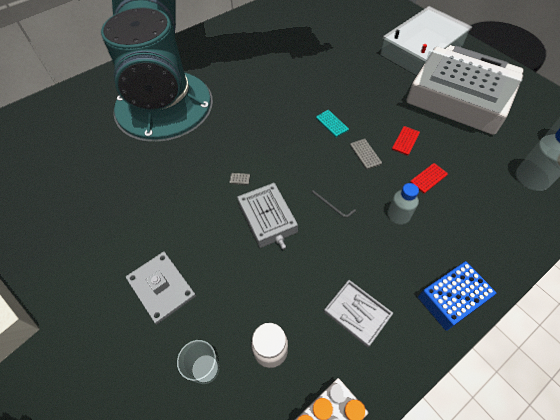

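View pics/top0.png

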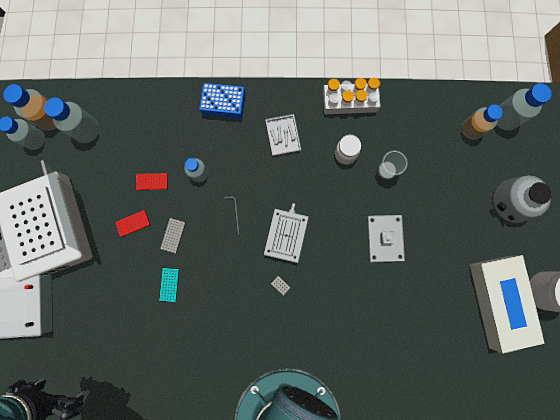

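The support is the steel-grey plate at about (173,236) in the top view. The cell is at (287,235), the cover at (386,239) and the spare at (281,285). Red and turquoise decoys sit around the support. Next I'll measure them.

```bash
cat > h.py <<'E'
import cv2,numpy as np
from scipy.spatial.transform import Rotation as Ro
def und(f,uv):
    uv=np.asarray(uv,float).reshape(-1,1,2)
    return cv2.undistortPoints(uv,f["mtx"],np.array([float(f["k1"]),0,0,0.])).reshape(-1,2)
def pose(f,tp=None,tr=None):
    "cam->world R,t"
    if "R" in f: R=f["R"].T; return R,-R@f["t"]
    T=f["mount"]; Rt=Ro.from_quat(tr).as_matrix()
    return Rt@T[:3,:3], Rt@T[:3,3]+tp
def onplane(f,uv,z,P):
    R,c=P; n=und(f,uv); d=np.c_[n,np.ones(len(n))]@R.T
    s=(z-c[2])/d[:,2]; return c+d*s[:,None]
def cloud(f,P):
    h,w=f["z_map"].shape; u,v=np.meshgrid(np.arange(w),np.arange(h))
    n=und(f,np.c_[u.ravel(),v.ravel()]); Z=f["z_map"].ravel()
    X=np.c_[n*Z[:,None],Z]@P[0].T+P[1]
    X[Z==0]=np.nan
    return X.reshape(h,w,3)
def rect(X):
    (c,s,a)=cv2.minAreaRect((X[:,:2]*1000).astype(np.float32))
    if s[0]<s[1]: s=s[::-1]; a+=90
    return np.array(c)/1000,np.array(s),np.radians((a+90)%180-90)
E
python3 - <<'E'
from h import *
for n in ["top","scene"]:
    f=dict(np.load(n+"0.npz")); P=pose(f); X=cloud(f,P)
    print(n)
    C={"top":dict(support=(173,236,.008),cell=(275,245,.04),cover=(376,225,.012),spare=(281,285,.008),plug=(387,238,.048)),
       "scene":dict(support=(366,153,.008),cell=(262,195,.04),cover=(165,265,.012),spare=(240,178,.008),plug=(154,279,.048))}[n]
    for k,(u,v,z) in C.items():
        p=X[v-2:v+3,u-2:u+3].reshape(-1,3)
        print(k,np.nanmedian(p,0).round(4),onplane(f,(u,v),z,P).round(4))
        g=f["img"].astype(int).max(2)
        if k in("support","cell","cover","spare"):
            m=(g>85).astype(np.uint8); m=cv2.morphologyEx(m,cv2.MORPH_CLOSE,np.ones((3,3)))
            m=m & (np.abs(X[...,2]-z)<.006)
            _,L,st,_=cv2.connectedComponentsWithStats(m.astype(np.uint8)); l=L[v-4:v+5,u-4:u+5]; l=np.bincount(l[l>0].ravel()).argmax()
            vv,uu=np.where(L==l); W=onplane(f,np.c_[uu,vv],z,P); c,s,a=rect(W); print("  ",c.round(4),s.round(1),a.round(3),np.degrees(a).round(1))
E
```

```text
top
support [0.5067 0.332  0.0069] [[0.5066 0.3316 0.008 ]]
   [0.5101 0.334 ] [92.  47.8] -0.265 -15.2
cell [0.4824 0.0384 0.0366] [[0.4823 0.0384 0.04  ]]
   [0.5111 0.0091] [130.   95.8] -0.223 -12.8
cover [ 0.5433 -0.2484  0.011 ] [[ 0.5431 -0.248   0.012 ]]
   [ 0.5072 -0.274 ] [130.4  95.6] 0.036 2.0
spare [0.3722 0.0211 0.0063] [[0.3722 0.021  0.008 ]]
   [0.3717 0.0237] [47.7 30.2] 0.848 48.6
plug [ 0.5037 -0.2702  0.0442] [[ 0.5035 -0.2696  0.048 ]]
scene
support [0.5136 0.3345 0.0078] [[0.5133 0.3343 0.008 ]]
   [0.5131 0.3336] [91.8 46. ] -0.272 -15.6
cell [0.4694 0.0264 0.0367] [[0.4719 0.0253 0.04  ]]
   [0.5134 0.009 ] [134.   97.1] -0.224 -12.9
cover [ 0.4754 -0.2434  0.0127] [[ 0.4754 -0.2434  0.012 ]]
   [ 0.5096 -0.2749] [132.8  96.5] 0.034 1.9
spare [0.3768 0.0237 0.0085] [[0.3758 0.0235 0.008 ]]
   [0.3744 0.0219] [49.8 31.9] 0.907 52.0
plug [ 0.5091 -0.2765  0.047 ] [[ 0.5097 -0.2764  0.048 ]]
```

```bash
cat >> h.py <<'E'
def quat(a,flip=0):
    "tool down; tool z (jaw) along world angle a"
    z=np.array([np.cos(a),np.sin(a),0]); y=np.array([0,0,-1.]); x=np.cross(y,z)
    return Ro.from_matrix(np.c_[x,y,z]).as_quat()
def snap(name):
    from workcell import grab_frame,status
    tp=np.array(status.get_tool_pos()); tr=np.array(status.get_tcp_rot()); f=grab_frame("wrist")
    cv2.imwrite(f"pics/{name}.png",f["img"][:,:,::-1]); np.savez(name+".npz",tp=tp,tr=tr,**f)
    return f,pose(f,tp,tr)
def load(name):
    f=dict(np.load(name+".npz")); return f,pose(f,f["tp"],f["tr"])
E
python3 - <<'E'
from h import *
from workcell import *
print(Ro.from_quat(status.get_tcp_rot()).as_matrix().round(2))
for p,a in [((.51,.334,.2),np.radians(74.6)),((.511,.009,.2),np.radians(77.2)),((.508,-.275,.2),np.radians(92))]:
    for d in (0,np.pi):
        j=ik(p,quat(a+d)); print(None if j is None else np.round(j,2))
ctrl.reach((.51,.334,.2),quat(np.radians(-105.4)) if 0 else (quat(np.radians(74.6))))
f,P=snap("w1"); print(f["mount"].round(3),status.get_t(),status.get_force())
E
```

```text
[[ 0.96 -0.    0.27]
 [-0.27 -0.    0.96]
 [-0.   -1.   -0.  ]]
[0.45 0.43 0.06 1.21 0.   0.72]
[ 0.45  0.43  0.06  1.21  0.   -2.43]
[-0.14  0.26 -0.19  1.12  0.    0.08]
[-0.14  0.26 -0.19  1.12  0.   -3.06]
[-0.64  0.37 -0.02  1.18  0.   -0.67]
[-0.64  0.37 -0.02  1.18  0.    2.47]
[[-0.001  0.963  0.27  -0.067]
 [-0.001 -0.27   0.963 -0.123]
 [ 1.     0.     0.001  0.   ]
 [ 0.     0.     0.     1.   ]] 1.6583 [-0.09030124 -0.30481695  0.71440811]
```

View pics/w1.png

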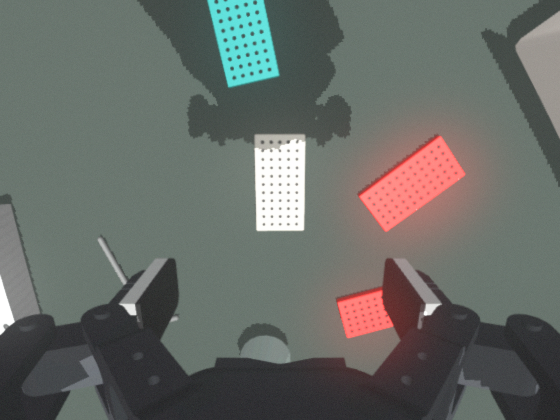

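The wrist view shows the support plate at (280,183), aligned with the image, with red and turquoise decoys around it. Measuring it, then getting the same view of the cell.

```bash
cat >> h.py <<'E'
def plate(f,P,z,uv,thr,tol=.006):
    X=cloud(f,P); g=f["img"].astype(int); m=((g.min(2)>thr)&(np.abs(X[...,2]-z)<tol)).astype(np.uint8)
    m=cv2.morphologyEx(m,cv2.MORPH_CLOSE,np.ones((5,5)))
    _,L,st,_=cv2.connectedComponentsWithStats(m); u,v=uv; l=L[v-6:v+7,u-6:u+7]; l=np.bincount(l[l>0].ravel()).argmax()
    vv,uu=np.where(L==l); W=onplane(f,np.c_[uu,vv],z,P); return *rect(W),np.nanmedian(X[L==l][:,2])
E
python3 - <<'E'
from h import *
f,P=load("w1")
X=cloud(f,P); print("bench z",np.nanmedian(X[170:200,150:240,2]),"plate z",np.nanmedian(X[180:200,270:290,2]))
for t in (95,120,150): print(plate(f,P,.008,(280,200),t,.0045))
E
python3 - <<'E'
from h import *
from workcell import *
ctrl.reach((.511,.009,.2),quat(np.radians(77.2)))
f,P=snap("w2"); print(status.get_t())
E
```

```text
bench z -0.0004538600000421611 plate z 0.007708266616134107
(array([0.51117993, 0.33430194]), array([91.98271942, 45.80503845]), np.float64(-0.2625148460259992), np.float64(0.007651602663659829))
(array([0.5115119 , 0.33416467]), array([91.17208099, 45.82526398]), np.float64(-0.2655621681033224), np.float64(0.007653119755734739))
(array([0.51195865, 0.334121  ]), array([90.28697205, 45.67503738]), np.float64(-0.2655621681033224), np.float64(0.007661854286899666))
2.9417
```

View pics/w2.png

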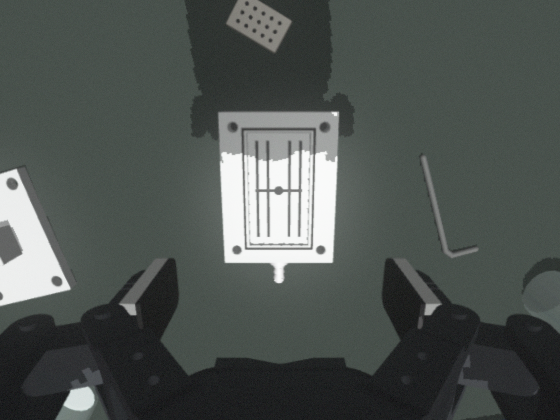

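The cell is centred at about (278,188), with its four threads at (233,127), (325,127), (321,250) and (237,250). The hose tail points down in the picture, which is world +x.

```bash
cat >> h.py <<'E'
def blobs(f,P,z,guess,r=9):
    g=f["img"].astype(float).mean(2); out=[]
    for u,v in guess:
        for it in range(3):
            v0,u0=int(round(v)),int(round(u)); w=g[v0-r:v0+r+1,u0-r:u0+r+1]
            th=(np.percentile(w,80)+w.min())/2; m=(w<th).astype(np.uint8)
            _,L,st,ce=cv2.connectedComponentsWithStats(m); c=r
            l=L[c-3:c+4,c-3:c+4]; l=np.bincount(l[l>0].ravel()).argmax()
            wt=np.clip(th-w,0,None)*(L==l); yy,xx=np.mgrid[-r:r+1,-r:r+1]
            u,v=u0+(wt*xx).sum()/wt.sum(),v0+(wt*yy).sum()/wt.sum()
        out.append((u,v))
    return np.array(out),onplane(f,out,z,P)
def fit4(W,rx=.053,ry=.037):
    "holes 0..3 -> centre, yaw, residual mm"
    M=np.array([[rx,ry],[rx,-ry],[-rx,-ry],[-rx,ry]]); Y=W[:,:2]; c=Y.mean(0); D=Y-c
    a=np.arctan2((M[:,0]*D[:,1]-M[:,1]*D[:,0]).sum(),(M*D).sum())
    R=np.array([[np.cos(a),-np.sin(a)],[np.sin(a),np.cos(a)]]); return c,a,((D-M@R.T)*1000).round(2)
E
python3 - <<'E'
from h import *
f,P=load("w2")
for t in (90,110,140): print(plate(f,P,.04,(228,220),t,.008))
X=cloud(f,P); print("top z",np.nanmedian(X[200:230,222:238,2]),"seat",np.nanmedian(X[175:200,274:284,2]))
# image: down=+x world-ish, right=+y? check order
uv,W=blobs(f,P,.04,[(321,250),(237,250),(233,127),(325,127)]); print(uv.round(1),W.round(4)); print(fit4(W));
E
```

```text
(array([0.51279089, 0.00876273]), array([129.51022339,  95.6598587 ]), np.float64(-0.22214798180312317), np.float64(0.038962312644840624))
(array([0.51279395, 0.00876506]), array([129.51019287,  95.65946198]), np.float64(-0.22209778121657517), np.float64(0.0389740901133801))
(array([0.51281708, 0.00879941]), array([129.51004028,  95.26013184]), np.float64(-0.22178033241463774), np.float64(0.038952867236382194))
top z 0.03959581870487125 seat 0.03575267671997162
[[320.3 249.4]
 [236.5 249.5]
 [233.  126.3]
 [323.8 126.5]] [[ 0.5723  0.0332  0.04  ]
 [ 0.556  -0.0388  0.04  ]
 [ 0.4526 -0.0147  0.04  ]
 [ 0.4687  0.0561  0.04  ]]
(array([0.51240079, 0.00896366]), np.float64(-0.2230593965339658), array([[-0.02, -0.09],
       [ 0.1 ,  0.07],
       [ 0.07,  0.66],
       [-0.16, -0.64]]))
```

Run:
```python
from h import *
from workcell import *
q=quat(-.264+np.pi/2); c=np.array([.5113,.3343])
fingers.move_gripper(.63,squeeze=40)
ctrl.reach((*c,.08),q)
ctrl.move_straight((*c,.035),velocity=.1)
f,P=snap("w3"); print(status.get_t(),status.get_width(),status.get_force())
X=cloud(f,P)
T=np.array(status.get_tool_pos()); R=Ro.from_quat(status.get_tcp_rot()).as_matrix()
L=(X-T)@R  # tool coords
ok=(np.abs(L[...,0])<.014)&(np.abs(L[...,2])<.06)&(X[...,2]>.012)
for s in(-1,1):
    m=ok&(s*L[...,2]>.01); print(s,m.sum(),np.nanpercentile(L[m],[2,50,98],axis=0).round(4) if m.any() else '')
f0=np.array(status.get_force())[2]; z=.035
for i in range(30):
    z-=.0007; ctrl.move_straight((*c,z),velocity=.03); F=status.get_force()[2]
    if abs(F-f0)>3: break
print(z,F-f0,status.get_tool_pos(),status.get_t())
```

```text
5.3167 0.6313106647868725 [-0.07387475  0.29623648  0.01448827]
-1 16913 [[-0.0117 -0.0723 -0.0589]
 [-0.0081 -0.0434 -0.0493]
 [ 0.0111  0.0059 -0.0118]]
1 16828 [[-0.0117 -0.0722  0.0115]
 [-0.0082 -0.0436  0.0498]
 [ 0.0111  0.0059  0.059 ]]
0.014700000000000026 9.210967431000377 [0.51134435 0.33432522 0.01525112] 12.5667
```

View pics/w3.png

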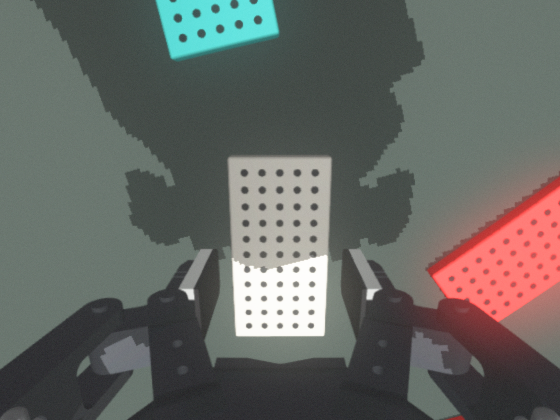

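Run:
```python
from h import *
from workcell import *
c=np.array([.5113,.3343])
ctrl.move_straight((*c,.0218),velocity=.06)
fingers.move_gripper(.40,squeeze=40)
print(status.get_width(),status.get_t(),status.get_tool_pos())
f,P=snap("w4a"); X=cloud(f,P)
L=(X-np.array(status.get_tool_pos()))@Ro.from_quat(status.get_tcp_rot()).as_matrix()
m=(np.abs(L[...,0])<.014)&(np.abs(L[...,2])<.05)&(np.abs(L[...,2])>.0235)
print("tip y by depth",np.nanpercentile(L[m][:,1],[90,95,98]).round(4))
ctrl.move_straight((*c,.09),velocity=.12)
f,P=snap("w4"); print(status.get_width(),status.get_t(),status.get_force(),plate(f,P,.076,(280,230),95,.01))
```

```text
0.51124879695651 13.0917 [0.51143026 0.33434008 0.02223689]
tip y by depth [0.0222 0.0227 0.0231]
0.5086736242985541 13.9083 [-0.36753624  0.0088307  -1.13861774] (array([0.50989267, 0.33483264]), array([90.89274597, 60.34088898]), np.float64(-0.26332910752929095), np.float64(0.07452894600976118))
```

View pics/w4.png

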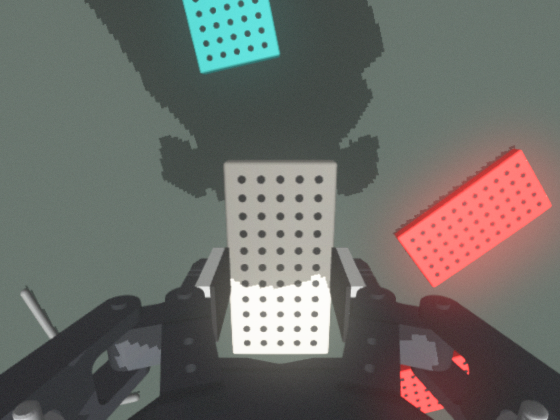

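View pics/w4a.png

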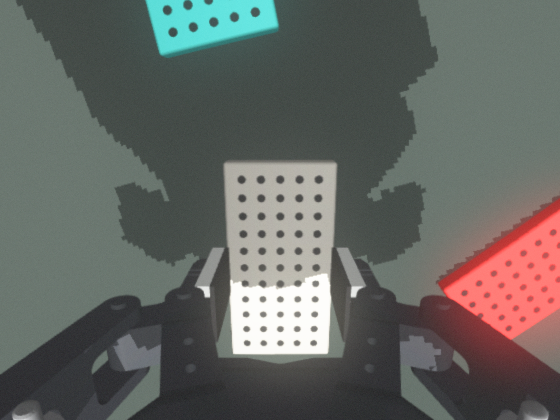

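Run:
```python
from h import *
for n,z in (("w1",.008),("w3",.008),("w4a",.008),("w4",.008+.0678)):
    f,P=load(n); Rt=Ro.from_quat(f["tr"]).as_matrix(); X=cloud(f,P)
    # edge scan along central columns
    g=f["img"].mean(2)
    ends=[]
    for cols in ((262,275),(285,298)):
        p=g[:,cols[0]:cols[1]].mean(1); d=np.diff(p)
        if n=="w1": t=100+np.argmax(d[100:160]); b=200+np.argmin(d[200:260])
        else: t=130+np.argmax(d[130:200]); b=325+np.argmin(d[325:375])
        ends.append(onplane(f,[(np.mean(cols),t+.5),(np.mean(cols),b+.5)],z,P))
    e=(ends[0]+ends[1])/2; l=(e-f["tp"])@Rt
    print(n,f["tp"].round(4),l[:,[0,2]].round(4),"mid",l.mean(0).round(4),np.ptp(l[:,0]), e.mean(0).round(4), "z",np.nanmedian(X[200:230,270:290,2]).round(4),np.nanmedian(X[320:335,270:290,2]).round(4))
```

```text
w1 [0.5093 0.3348 0.2003] [[-0.0437  0.0008]
 [ 0.0484  0.0008]] mid [0.0023 0.1923 0.0008] 0.09204073912481309 [0.5118 0.335  0.008 ] z 0.0077 -0.0003
w3 [0.5117 0.3341 0.0355] [[-0.046   0.0006]
 [ 0.045   0.0007]] mid [-0.0005  0.0275  0.0006] 0.09102259691238945 [0.5114 0.3348 0.008 ] z 0.0077 0.0077
w4a [0.5114 0.3343 0.0222] [[-0.0454  0.0006]
 [ 0.0454  0.0007]] mid [-0.      0.0142  0.0006] 0.0907940541628047 [0.5116 0.335  0.008 ] z 0.0077 0.0077
w4 [0.5109 0.3341 0.0892] [[-0.0458  0.0006]
 [ 0.0446  0.0007]] mid [-0.0006  0.0134  0.0006] 0.09039482084350592 [0.5105 0.3349 0.0758] z 0.0745 0.0745
```

Run:
```python
from h import *
from workcell import *
q=quat(-.222+np.pi/2); c=np.array([.5126,.0085])
ctrl.move_straight((.5113,.3343,.13),velocity=.2)
ctrl.reach((*c,.13),q)
ctrl.move_straight((*c,.075),velocity=.1); ctrl.pause(.15)
f,P=snap("w5"); print(status.get_width(),status.get_t(),status.get_tool_pos(),status.get_force(), Ro.from_quat(status.get_tcp_rot()).as_matrix().round(4))
f=grab_frame("top"); np.savez("top5.npz",**f); I=cv2.resize(f["img"][170:310,200:380,::-1],None,fx=4,fy=4,interpolation=2); cv2.imwrite("pics/top5.png",I)
```

```text
0.5113138584309682 16.3917 [0.51297702 0.0084813  0.07556833] [ 0.06545567  0.55663791 -0.92753401] [[ 9.755e-01  1.100e-03  2.201e-01]
 [-2.201e-01 -2.000e-04  9.755e-01]
 [ 1.100e-03 -1.000e+00  1.000e-04]]
```

View pics/w5.png

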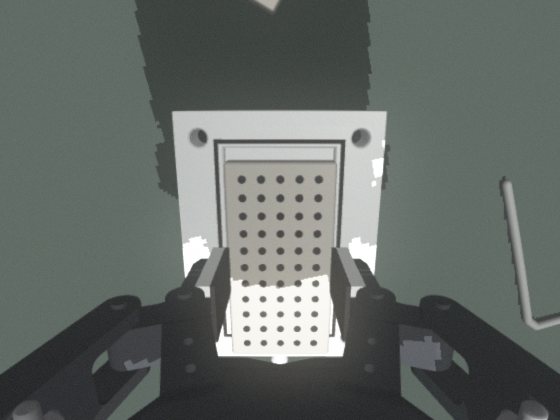

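View pics/top5.png

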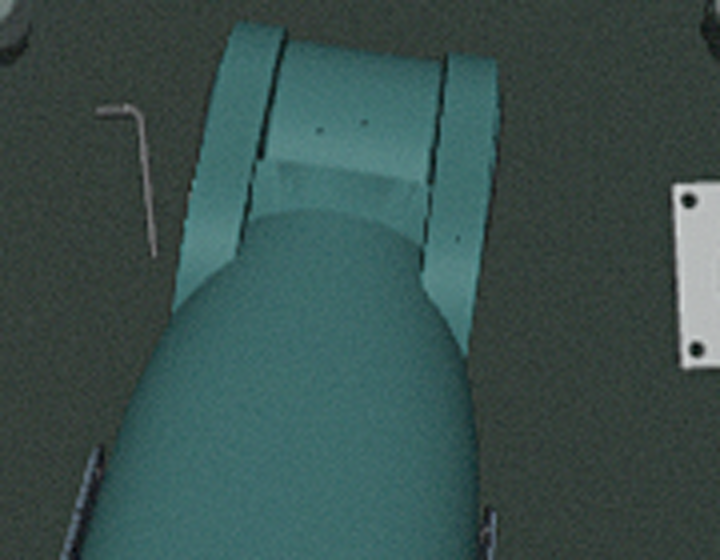

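The support is held above the seat and aligned by eye. The back threads are at (198,137) and (361,137), and the plate's back edge is at row 160. I'll compute the offset numerically.

Run:
```python
from h import *
f,P=load("w5"); Rt=Ro.from_quat(f["tr"]).as_matrix()
uv,W=blobs(f,P,.04,[(198,137),(361,137)],r=12); l=(W-f["tp"])@Rt; print(uv.round(1),l.round(4)[:,[0,2]],np.linalg.norm(W[0]-W[1]))
d=l[1]-l[0]; print("cell rel yaw",np.arctan2(-d[0],d[2]),"centre in tool x",l[:,0].mean()+.053,"z",l[:,2].mean())
g=f["img"].mean(2); p=g[:,262:298].mean(1); dd=np.diff(p); t=145+np.argmax(np.abs(dd[145:172])); print("rows",np.round(p[105:175]).astype(int))
e=onplane(f,[(280,160.5)],.061,P); print("plate back",((e-f["tp"])@Rt).round(4))
# cell back outer edge
e=onplane(f,[(280,110.5)],.04,P); print("cell back",((e-f["tp"])@Rt).round(4))
```

```text
[[200.6 136.1]
 [359.  136.8]] [[-0.0541 -0.0354]
 [-0.0539  0.0363]] 0.07170868134437423
cell rel yaw -0.0036006930790478116 centre in tool x -0.0010145575565290305 z 0.00045984818148978035
rows [ 76  77  78  79  92 141 188 203 204 204 204 204 204 204 204 204 204 204
 204 204 204 205 205 205 205 204 204 204 204 204 204 204 204 198 138  83
  74  80 126 183 199 180 178 195 202 202 202 201 201 202 202 201 201 199
 178 130 111 127 146 157 165 166 166 165 166 165 166 165 165 165]
plate back [[-0.0462  0.0146  0.0005]]
cell back [[-0.0653  0.0355  0.0005]]
```

Run:
```python
from h import *
from workcell import *
c=np.array([.5126,.0085])
ctrl.move_straight((*c,.0615),velocity=.06); f0=status.get_force(); print(f0)
for z in (.0595,.0585,.0578,.0571):
    ctrl.move_straight((*c,z),velocity=.03); F=status.get_force(); print(z,status.get_tool_pos().round(4) if hasattr(status.get_tool_pos(),'round') else status.get_tool_pos(),np.round(F,2))
    if F[2]-f0[2]>2.5: break
fingers.move_gripper(.62,squeeze=40); print(status.get_width())
ctrl.move_straight((*c,.10),velocity=.12)
f,P=snap("w6"); print(status.get_t(),status.get_force(),plate(f,P,.044,(280,250),60,.002))
X=cloud(f,P); print([np.nanmedian(X[r-4:r+4,265:295,2]).round(4) for r in (175,200,220,240,260,280,300)],[np.nanmedian(X[200:260,k-3:k+3,2]).round(4) for k in (245,260,280,300,315)])
```

```text
[ 0.06732116  0.66327506 -1.04092708]
0.0595 [0.5126 0.0085 0.0595] [-0.11 -0.2  -0.56]
0.0585 [0.5126 0.0085 0.0585] [ 1.22 -0.69 -1.41]
0.0578 [0.5127 0.0085 0.0583] [-2.73  1.22  7.64]
0.6179777333489078
18.375 [ 0.40013168 -0.65493928  0.0872166 ] (array([0.51252008, 0.00890828]), array([91.5806427 , 45.68078995]), np.float64(-0.21910824973490672), np.float64(0.04369962596959168))
[np.float64(0.0437), np.float64(0.0437), np.float64(0.0437), np.float64(0.0437), np.float64(0.0437), np.float64(0.0437), np.float64(0.0438)] [np.float64(0.0437), np.float64(0.0437), np.float64(0.0438), np.float64(0.0437), np.float64(0.0437)]
```

View pics/w6.png

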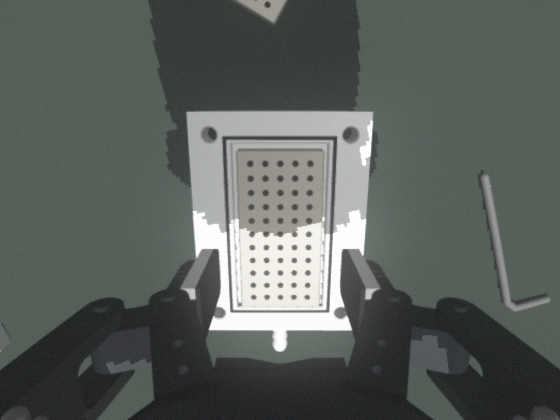

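Support seated: its top reads 43.7 mm everywhere and it is centred to under 0.5 mm. Now the cover.

Run:
```python
from h import *
from workcell import *
ctrl.move_straight((.5126,.0085,.16),velocity=.25)
ctrl.reach((.509,-.2745,.2),quat(.035+np.pi/2)); ctrl.pause(.15)
f,P=snap("w7"); print(status.get_t(),f["mtx"][0,0])
X=cloud(f,P); g=f["img"]
c=plate(f,P,.012,(240,170),60,.004); print(c)
```

```text
20.0667 347.671285317782
(array([ 0.50923315, -0.27541623]), array([129.47029114,  95.49278259]), np.float64(0.03137298431167716), np.float64(0.01164398236989811))
```

View pics/w7.png

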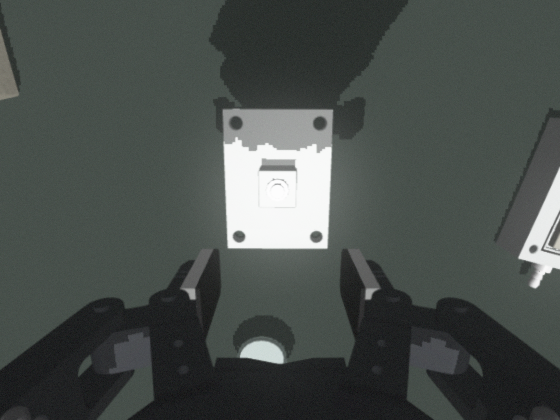

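The cover plate fills the box (223..332, 109..248), with holes at (236,123), (320,123), (316,237) and (239,237). The block is at (278,190). The beaker is well clear.

Run:
```python
from h import *
from workcell import *
f,P=load("w7"); X=cloud(f,P)
m=np.abs(X[...,2]-.040)<.003; m[:150]=0;m[225:]=0;m[:,:240]=0;m[:,320:]=0
print("block",rect(X[m]))
uv,W=blobs(f,P,.012,[(316,237),(239,237),(236,123),(320,123)]); print(uv.round(1),fit4(W))
q=quat(.032+np.pi/2); c=np.array([.5092,-.2757])
ctrl.reach((*c,.09),q)
ctrl.move_straight((*c,.0335),velocity=.1); ctrl.pause(.1)
f0=status.get_force(); print(status.get_tool_pos(),f0)
fingers.move_gripper(.2,squeeze=80)
print(status.get_width(),status.get_t(),status.get_force())
f,P=snap("w8")
ctrl.move_straight((*c,.06),velocity=.08);ctrl.pause(.1)
f,P=snap("w9"); print(status.get_width(),status.get_t(),status.get_force(),status.get_tool_pos())
```

```text
block (array([ 0.50850455, -0.27587256]), array([31.60041809, 31.44157219]), np.float64(0.03754749625129606))
[[315.9 236.3]
 [238.6 236. ]
 [235.6 122.4]
 [319.3 122.7]] (array([ 0.50885887, -0.27527949]), np.float64(0.03296967124061596), array([[ 0.02, -0.07],
       [-0.01,  0.08],
       [-0.02,  0.35],
       [ 0.01, -0.36]]))
[ 0.50968317 -0.27603385  0.03439566] [-0.2052619   0.25285802 -0.43353164]
0.35699317124959523 21.725 [-1.81226507  1.39298249  8.60952675]
0.35989496362059753 22.4083 [-0.05497049  0.20153611 -3.50726605] [ 0.50891203 -0.27549331  0.05944654]
```

View pics/w8.png

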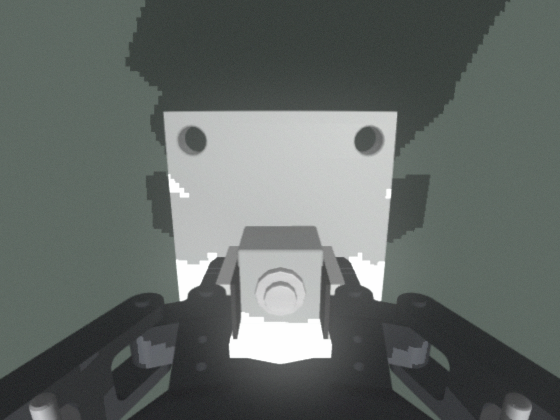

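View pics/w9.png

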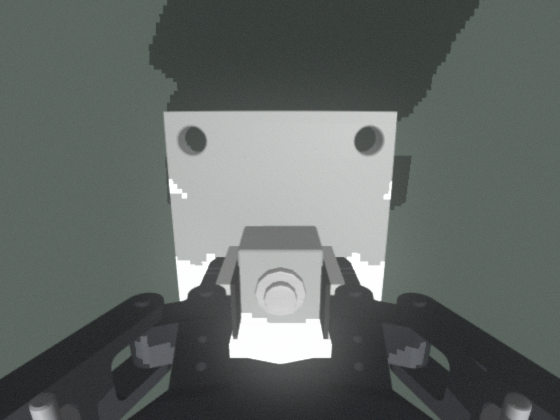

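Run:
```python
from h import *
for n in("w8","w9"):
    f,P=load(n); Rt=Ro.from_quat(f["tr"]).as_matrix(); tp=f["tp"]
    X=cloud(f,P); L=(X-tp)@Rt
    s=np.s_[120:155,215:345]; A=L[s].reshape(-1,3); A=A[~np.isnan(A).any(1)]
    k=np.linalg.lstsq(np.c_[A[:,[0,2]],np.ones(len(A))],A[:,1],rcond=None)[0]
    print(n,tp.round(4),"tool tilt",Rt[2].round(4),"plane slope x,z",k.round(4),"world z top",np.nanmedian(X[s][...,2]).round(4))
    y=k[2]-.059*k[0]
    z=.012+(tp[2]-load("w8")[0]["tp"][2]); g=f["img"].mean(2)
    p=g[:,215:345].mean(1); r=100+np.argmax(np.diff(p)[100:120])+.5
    e=onplane(f,[(220,r),(280,r),(340,r)],z,P); print(" back edge row",r,((e-tp)@Rt).round(4)[:,[0,2]])
    rows=range(190,250,10); w=[]
    for v in rows:
        d=np.diff(g[v]); a=160+np.argmax(d[160:190])+.5; b=375+np.argmin(d[375:400])+.5
        w.append(((onplane(f,[(a,v),(b,v)],z,P)-tp)@Rt)[:,2])
    w=np.array(w); print(" sides",w.mean(0).round(4),"mid",w.mean().round(5))
```

```text
w8 [ 0.5095 -0.2758  0.0343] tool tilt [ 9.e-04 -1.e+00 -5.e-04] plane slope x,z [ 0.0069 -0.0012  0.023 ] world z top 0.0116
 back edge row 110.5 [[-0.0654 -0.0242]
 [-0.0654  0.0002]
 [-0.0655  0.0246]]
 sides [-0.0478  0.0482] mid 0.0002
w9 [ 0.5089 -0.2755  0.0595] tool tilt [-6.e-04 -1.e+00  5.e-04] plane slope x,z [ 0.003  -0.0007  0.0228] world z top 0.0369
 back edge row 110.5 [[-0.0654 -0.0243]
 [-0.0654  0.0002]
 [-0.0655  0.0246]]
 sides [-0.0477  0.0482] mid 0.00025
```

Run:
```python
from h import *
from workcell import *
c=np.array([.5127,.0084]); q=quat(-.2225+np.pi/2)
ctrl.move_straight((.5092,-.2757,.16),velocity=.15)
ctrl.reach((*c,.16),q)
ctrl.move_straight((*c,.105),velocity=.1)
ctrl.move_straight((*c,.0895),velocity=.05); ctrl.pause(.5)
f,P=snap("w10"); print(status.get_t(),status.get_width(),status.get_force(),status.get_tool_pos(),Ro.from_quat(status.get_tcp_rot()).as_matrix().round(4))
s=grab_frame("scene"); np.savez("scene10.npz",**s); cv2.imwrite("pics/scene10.png",cv2.resize(s["img"][130:280,170:370,::-1],None,fx=4,fy=4,interpolation=2))
```

```text
26.0333 0.35938719595629526 [-0.91303456 -0.87346122 -3.50389915] [0.51273551 0.00839055 0.08953828] [[ 9.753e-01  1.000e-04  2.207e-01]
 [-2.207e-01  0.000e+00  9.753e-01]
 [ 1.000e-04 -1.000e+00  0.000e+00]]
```

View pics/w10.png

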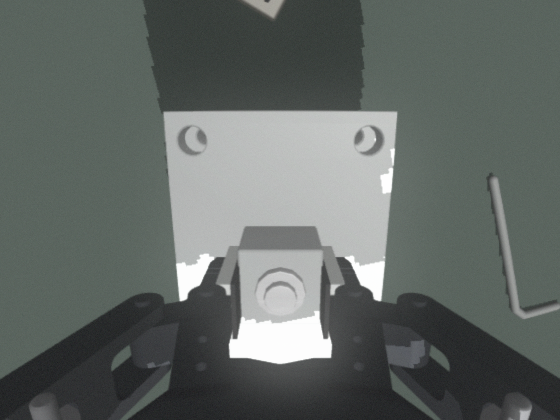

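View pics/scene10.png

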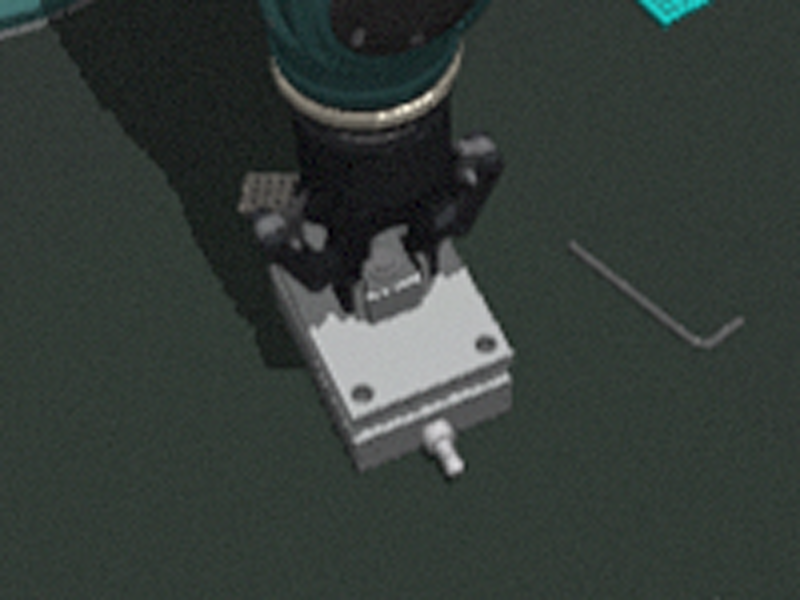

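The cover is held over the base with an even gap. In the scene crop, the cover's front corners are near (352,415) and (513,353), and the base's are near (357,442) and (511,376). I'll cross-check alignment from these.

Run:
```python
from h import *
f=dict(np.load("scene10.npz")); P=pose(f)
cv2.imwrite("pics/z10.png",cv2.resize(f["img"][205:255,245:305,::-1],None,fx=12,fy=12,interpolation=0))
a=-.222; R=np.array([[np.cos(a),-np.sin(a)],[np.sin(a),np.cos(a)]]); c=np.array([.5127,.0084])
def proj(X):
    return cv2.projectPoints(np.array(X,float),cv2.Rodrigues(f["R"])[0],f["t"],f["mtx"],np.array([float(f["k1"]),0,0,0]))[0].reshape(-1,2)
pc=proj([(*(c+R@np.array(o)),.0672) for o in((.065,.048),(.065,-.048),(.053,.037),(.053,-.037))]); print("cover top exp",((pc-[245,205])*12).round(0))
pb=proj([(*(c+R@np.array(o)),.04) for o in((.065,.048),(.065,-.048))]); print("base exp",((pb-[245,205])*12).round(0))
pb=proj([(*(c+R@np.array(o)),.0) for o in((.065,.048),(.065,-.048))]); print("base bot exp",((pb-[245,205])*12).round(0))
```

```text
cover top exp [[633. 160.]
 [149. 357.]
 [550. 131.]
 [180. 281.]]
base exp [[630. 235.]
 [159. 428.]]
base bot exp [[625. 338.]
 [172. 526.]]
```

View pics/z10.png

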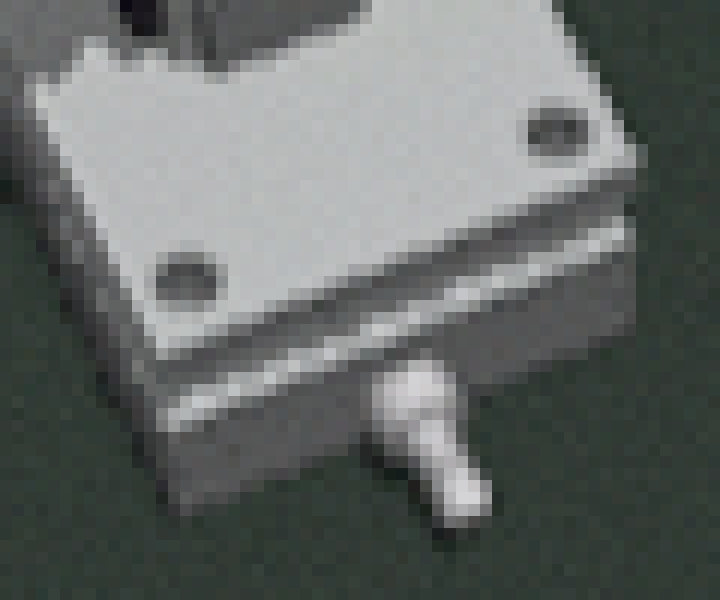

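The projected and observed corners of the cover and the base deviate by the same amount, so their relative error is about 0.5 mm or less. Signing off.

Run:
```python
from workcell import *
print(status.get_t(),status.get_width(),status.get_tool_pos(),status.get_force()); order.sign_off()
```

```text
26.0833 0.36340863044334526 [0.51270787 0.00838981 0.08950435] [-0.78248187  0.23752241 -3.40158588]
the job is handed in; nothing more can be done
```

The test cell is ready: the support plate is in its seat, and the arm is holding the cover over the base by its block. I handed the job in at about 26 s of the 53 s limit; it reports no verdict, so these are my own checks.

- **Support plate:** I set it down until it made contact (about 8 N) and then let go. Afterwards the wrist camera read its top at 43.7 mm (44 expected), flat across its length and width. It was centred to about 0.5 mm.
- **Cover:** It is gripped at 80 N and level to under 0.01 rad by camera depth. Its underside is about 15 mm above the base's top. It never showed contact with the base or plate: the wrist force before hand-in was only about its weight (-3.4 N).
- **Alignment:** Scene-camera corners of the cover and base agree to about 0.5 mm. The threaded holes are hidden under the cover, so I checked alignment from those corners and the earlier hole and edge measurements, not directly.
- **Disagreements:**
    - When I gripped the cover on the bench, the force rose by about 9 N, probably the fingertips touching the cover's upper face; the pictures before and after lifting matched.
    - A reading of the two rear threaded holes was 2 mm off their known spacing, from light inside the holes, so I used the base's edge instead.
- **Other things on the bench:** I never approached them with the arm and saw none displaced, but did not re-measure each one.

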